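# Lock the turbine's filter cover with the slot key

## Robot

A 6-joint arm with a two-finger parallel gripper is mounted at the origin on the work surface. World frame = base frame: x ahead of the robot, y to its left, z up, the work surface at z = 0. Lengths are in m, angles in rad, forces in N, time in s.
With the tool pointing down it reaches from about 0.3 to 0.75 m from the base axis. Payload 8.5 kg.
Tool frame: the origin (TCP) lies at the very end of the fingers, on their centre line; the grasp point (between the pads) lies 19 mm behind it; z points along the fingers, y is the line along which they close (so a half turn about z gives the same grasp; the last joint's range is limited). The gripper opens to 85 mm and grips with 20 to 120 N. Pads are 22 mm wide; open, the fingers measure 114 mm over their backs; the gripper's body (76 mm by 85 mm) begins 54 mm behind the grasp point. The pads swing forward as they close: fully open they stand 13 mm farther back than shut.
Start: joints at [-1.397, 0.381, 1.297, -0, 1.464, -0.215], TCP at [0.208, -0.509, 0.209] pointing down, gripper open.
Joint ranges: [-3.11, 3.11], [-0.89, 2.33], [0.22, 2.48], [-1.42, 4.56], [0.17, 2.85], [-2.88, 2.88]. Speed limits (rad/s): [2.39, 2.39, 3.14, 3.14, 3.14, 3.14].

## Interface

Orientations are given as a rotation vector (axis times angle).
In Python, from plant import * gives the robot as it stands.
- The arm moves only by the tool play_rows, never from a script. Its argument "plan" is a list of rows, each a list of 6 numbers: the shift along the tool's x, y, z in units of 0.05 m (1.0 is 0.05 m), then the turn, a rotation vector about the tool's x, y, z in units of 45 degrees (1.0 is 45 degrees). In form: [[dx, dy, dz, wx, wy, wz], ...]. A call has 1 to 20 rows; each row shifts and turns the commanded pose from where the row before left it, along the tool's axes as they then stand; what a row does not reach is not made up. A row lasts 1/8 s, in which the tool goes at most 62.5 mm and 10.7 degrees, less where a joint would pass 70% of its speed; a pose out of reach is approached as far as the arm can. A call with a number of a shift or a turn outside -1 to 1 is refused whole. A call with a gripper value outside its range is refused whole. "hand" is the opening, from 0 (shut) to 1 (fully open), set as the call begins (left out, the last holds). The fingers move at their own pace and stop on an object; "newtons" is the grip in N (left out, the last holds). Time passes only in rows, so rows that do not move let the fingers close. It gives the time, the measured TCP pose, the force and the opening at its end, in the units of the state.
- state(): the state, without advancing time (a new reading comes with each control period).
- snapshot(name): name is "side" or "top"; returns a dict with "img" (400x640x3 uint8, blue, green, red), "K" (3x3 intrinsics, pixels), "xyz" and "rotation" of the camera in the world. Camera axes: x right, y up, looking along -z (the intrinsics and any distortion apply to the point x, -y, -z); pixel columns grow to the right and rows downward; lengths in m; the calibration is good to about 2 mm. A picture is of the moment at which its call begins. There is no depth.
- job_done(): hands the job in, once; it reports no verdict.
Trained networks look in the newest picture that a camera, given by its name, has taken for a name from the list of things; names that differ only in an ending like _2 or _b are one class to them, and where a whole thing is asked for, a point or a joint stands for the part that bears it (a point fixed in the world has none). Each returns a list of dicts, best first, with "p" (0 to 1); they miss things now and then, are a little off and sometimes report something else, mostly with a low value. They report only what shows in the picture. A call takes as long as a camera call.
- look_for(camera, label): "location" ([column, row] in pixels, amid what is visible of it).
- tip_of(camera, label): "location" ([column, row] in pixels: a listed point, or the origin of a listed thing).
The state is a dict: "clock": time; "joint_positions": joint angles; "joint_vel": joint speeds; "effort": joint torques, N m; "tool_pos": TCP position; "orientation": TCP orientation; "force": force on the tool from outside, world axes, zero at the start; "moment": the same for the moment, N m; "finger_gap": opening from 0.0 (shut) to 1.0 (fully open).
Only numpy, scipy, OpenCV 4.12 (cv2) and the standard library are available. Lean on these libraries where they do the work, as an engineer would, in place of code of your own. Each camera call takes 0.05 s, during which the arm holds its last target. There are 200 camera calls.

## Task

The filter cover on top of the paint sprayer's turbine unit stands proud on its foam gasket. Take the slot key from the wooden tool block, seat its blade in the slotted stud near the cover's front edge, press the cover down with the key and turn the stud clockwise (seen from above) to its stop so that it holds the cover down; use no more force than it needs, the plastic cracks easily. Then stand the key back in a free socket of the block; touch the turbine with nothing but the key and leave everything else where it is.

Things in the scene. Friction and masses are not known exactly. Their poses are not given: they have to be found in the camera images.
- turbine: Grey steel box of a paint sprayer's air turbine, 260 x 240 x 150 mm high, fixed. Origin: centre of its underside on the bench; x from its front (hose outlet, switch; facing the robot) to its back, z up. A carrying handle over its back part (x = 85 mm) rises to 196 mm. The black plastic filter cover, 172 x 200 x 6 mm, lies on its top from x = -122 to +50 mm.
- cover_front (a point): Middle of the cover's front edge, upper surface. Tongues at the cover's back edge (turbine x = 50 mm) act as a hinge; a foam gasket lifts its front, a rigid stop ends its travel down. Pushing on the stud, 5 N starts the cover down and 11 N brings it to its stop (1 N per mm). Push with 11 to 18 N; the plastic cracks when the key's push and turning forces on it add up to 40 N.
- stud_hole (a point): Centre of the stud's oblong hole on the cover's upper surface, turbine x = -95, y = 0 mm; turbine z = 165 mm with the cover up, 160.5 when the stud holds it, 159 at the stop. Steel stud head: 32 mm disc, 8 mm proud, a slot right across it 4.5 mm wide, 6 mm deep. The stud floats in the hole, stiffly (3 N): it may sit up to 7.5 mm off this point in turbine y and 2 mm in x; where is not measured.
- stud (a joint): Angle of the stud in rad, clockwise from above. At 0 its slot lies along the turbine's x, at 1.571 (stop, locked) along y, pointing at two small bars on the cover. Takes 0.05 to 0.1 N m. Under the cover its pawl passes below a lip of the case from about 0.5 to 1.3 rad on: if the cover is not then within 1 mm of its stop, the pawl strikes the lip and turns no further. Once home it holds by itself.
- key: Slot key, loose, 0.12 kg, standing blade down in a socket of the block. Origin: centre of the blade's lower end; x along the blade's width, y through its thickness, z up the handle. Steel blade 22 mm wide, 3 thick, 20 long; above it a collar 38 x 20 mm, z = 20 to 25; then a flat black handle 34 mm wide (x), 14 thick (y), up to z = 75, to be pinched across its thickness.
- block: Wooden tool block, fixed, 190 x 62 x 45 mm high; origin: centre of its underside. Three like sockets 27 mm (x) by 9 mm (y), 28 mm deep, open at the top at block x = -60, 0 and +60 mm, y = 0, a tool in each. The key hangs in its socket by its collar on the block's top: its origin 25 mm above the block's underside, its x along the block's x.
- spanner: Flat steel nozzle spanner, 22 x 5 mm, 109 mm long, standing jaw up in another socket; leave it. Origin at its lower end.
- brush: Gun cleaning brush with flat wooden handle, 106 mm long, standing bristles up in the third socket; leave it. Origin at its lower end.
- tape: Roll of masking tape lying flat, 92 mm across, 36 mm high; bystander. Origin under its centre.
- mix_cup: White plastic mixing cup, 84 mm across, 115 mm high; bystander. Origin under its centre.
- bottle_a: Trigger spray bottle, clear, 84 mm across, 216 mm high; bystander. Origin under its centre.
- bottle_b: Trigger spray bottle, grey, 84 mm across, 216 mm high; bystander. Origin under its centre.
- tin: Tin, 86 mm across, 105 mm high; bystander. Origin under its centre.

How it is judged:
By the outcome, as a careful person would: the job done as asked, in the order asked, and still so for the second after the job is handed in, with the robot touching nothing.
It also fails if it takes over 72 s, if anything falls off the work surface, if the arm or the gripper's body presses on something with over 40 N, if the wrist force passes 120 N, or if a joint passes its speed limit or range.

## Working session

There is one attempt and no reset: what is moved stays moved. The work goes in short steps, Python scripts to look and compute and a tool call to move; the robot and the scene stay as the last step left them, time stands still between calls to the robot, and variables do not carry over. Pictures are saved under pics/ and viewed, on a budget of 10 in all, crops included, one or two more only if the job needs it, and the job is handed in when it is done.

Besides the shell and the picture viewer there is one more tool, called as name(argument=value, ...), one argument or row to a line, values as JSON. play_rows: Moves the arm, as the interface text tells. Its arguments: {"type":"object","properties":{"plan":{"type":"array","items":{"type":"array","items":{"type":"number"}}},"hand":{"type":"number"},"newtons":{"type":"number"}},"required":["plan"]}

```bash
mkdir -p pics; cat > h.py <<'E'
from plant import *
import numpy as np, cv2
from scipy.spatial.transform import Rotation as R
def M(s):
    r=np.array(s["rotation"],float)
    return r if r.shape==(3,3) else R.from_rotvec(r).as_matrix()
def proj(s,P):
    c=(np.atleast_2d(P)-np.array(s["xyz"]))@M(s); c=c*[1,-1,-1]
    p=c@np.array(s["K"]).T
    return p[:,:2]/p[:,2:]
def ray(s,px):
    d=np.linalg.inv(np.array(s["K"]))@[px[0],px[1],1]; d=d*[1,-1,-1]
    return np.array(s["xyz"]),M(s)@d
def atz(s,px,z):
    o,d=ray(s,px); return o+d*(z-o[2])/d[2]
E
python3 - <<'E'
from h import *
for n in("side","top"):
    s=snapshot(n); cv2.imwrite(f"pics/{n}0.png",s["img"])
    print(n,{k:(np.round(v,4).tolist() if k!="img" else 0) for k,v in s.items() if k!="img"})
    for l in ("turbine","cover_front","stud_hole","key","block","spanner","brush"):
        for f in (look_for,tip_of):
            print(l,f.__name__,[(round(d["p"],2),np.round(d["location"]).tolist()) for d in f(n,l)][:3])
print(state())
E
```

```text
side {'K': [[486.889, 0.0, 317.2057], [0.0, 486.889, 190.6826], [0.0, 0.0, 1.0]], 'xyz': [0.203, 1.1188, 0.8065], 'rotation': [0.2268, -1.4485, -2.4605]}
turbine call [(0.62, [323.0, 180.0])]
turbine call [(0.88, [324.0, 202.0])]
cover_front call [(0.82, [334.0, 161.0]), (0.51, [356.0, 154.0])]
cover_front call [(0.61, [361.0, 161.0])]
stud_hole call [(0.91, [332.0, 165.0])]
stud_hole call [(0.83, [353.0, 160.0]), (0.55, [317.0, 291.0])]
key call [(0.65, [318.0, 269.0])]
key call [(0.72, [317.0, 284.0])]
block call [(0.7, [317.0, 287.0]), (0.55, [335.0, 164.0])]
block call [(0.83, [318.0, 290.0])]
spanner call [(0.76, [343.0, 274.0])]
spanner call [(0.85, [343.0, 295.0])]
brush call [(0.84, [297.0, 261.0])]
brush call [(0.78, [298.0, 281.0])]
top {'K': [[400.0649, 0.0, 320.9824], [0.0, 400.0649, 195.7418], [0.0, 0.0, 1.0]], 'xyz': [0.4013, -0.0522, 1.2552], 'rotation': [0.131, -0.1086, -1.5552]}
turbine call [(0.59, [376.0, 187.0])]
turbine call []
cover_front call [(0.88, [380.0, 198.0])]
cover_front call [(0.97, [378.0, 227.0])]
stud_hole call [(0.84, [378.0, 193.0])]
stud_hole cal
[... 311 characters left out ...]
call [(0.55, [236.0, 208.0])]
{'clock': 1.5, 'joint_positions': array([-1.39730303e+00,  3.80574545e-01,  1.29743096e+00,  2.38028194e-05,
        1.46364395e+00, -2.15296305e-01]), 'joint_vel': array([-0.0010657 ,  0.00028708,  0.00039694, -0.00090646, -0.00101841,
       -0.00022416]), 'effort': array([ 3.41589976e-05, -4.48324835e+01, -2.31463176e+01, -1.71838428e-04,
        5.93616478e-04,  2.37164272e-05]), 'tool_pos': array([ 0.20848609, -0.50890663,  0.20912562]), 'orientation': array([-3.08236554e+00, -6.06855361e-01, -3.90306055e-05]), 'force': array([ 0.47496138, -0.11422789, -0.57419872]), 'moment': array([-0.05538388, -0.03351617, -0.04000474]), 'finger_gap': 0.9997431168406951}
```

```bash
python3 - <<'E'
import cv2,numpy as np
a=cv2.imread("pics/side0.png");b=cv2.imread("pics/top0.png")
A=cv2.resize(a[125:325,230:430],(600,600),interpolation=3)  # x3
cv2.imwrite("pics/a1.png",A)
B=cv2.resize(b[100:300,180:447],(800,600),interpolation=3) # x3
cv2.imwrite("pics/b1.png",B)
E
```

```text
(no output)
```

View pics/a1.png

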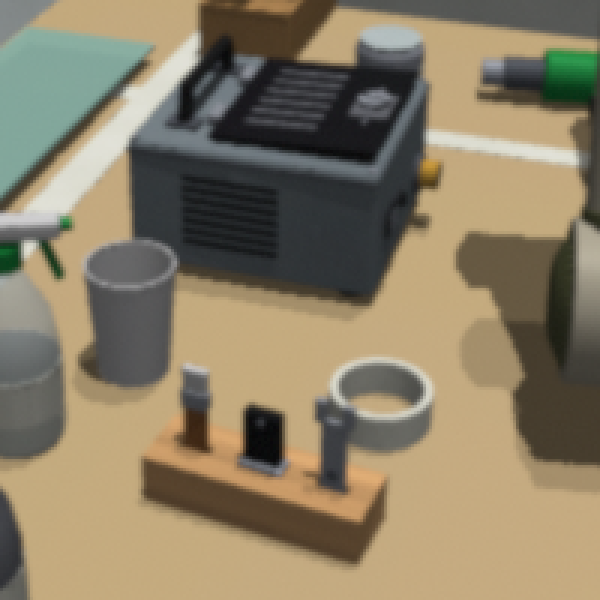

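View pics/b1.png

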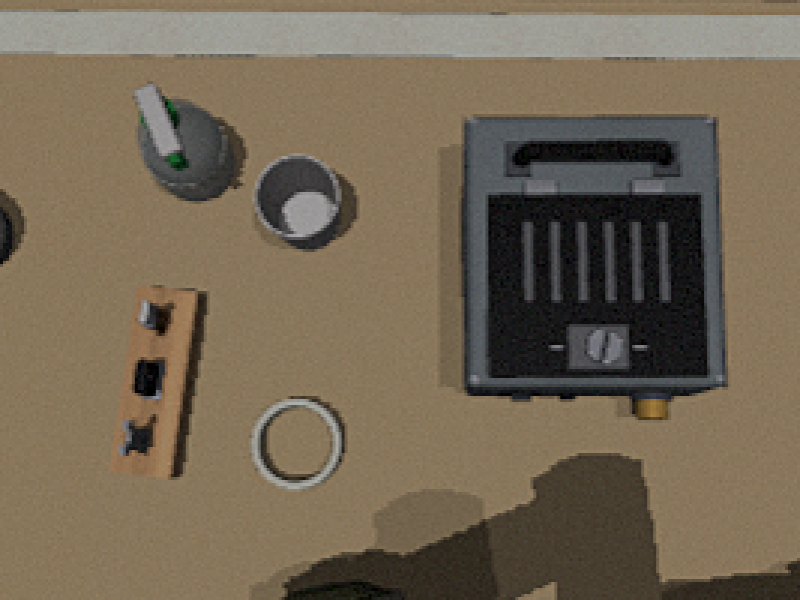

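View pics/top0.png

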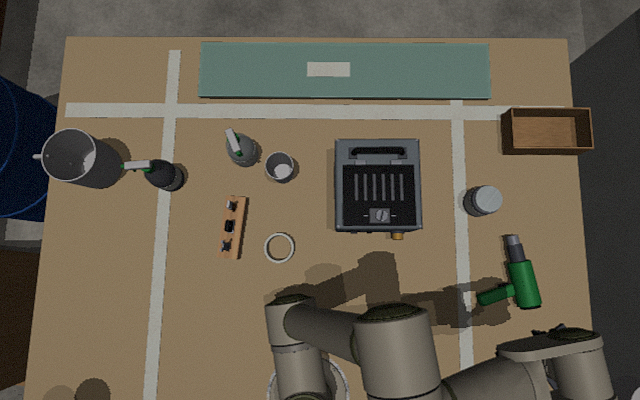

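The side picture shows the key in the block's middle socket (crop 265,430), with the brush on its left and the spanner on its right. In the top crop, the stud is at about (605,345), right of its plate's centre, with its slot nearly along x, and the block is at about (155,380). Next I fit the block and turbine poses.

```bash
cat > fit.py <<'E'
from h import *
from scipy.optimize import least_squares
S={n:None for n in("side","top")}
for n in S: S[n]=snapshot(n)
sc=lambda u,v:("side",(u/3+230-.33,v/3+125-.33)); tc=lambda u,v:("top",(u/3+180-.33,v/3+100-.33))
def fit(obs,g):
    def res(p):
        r=R.from_euler("z",p[2]).as_matrix();o=[]
        for P,(n,px) in obs:
            o+=list(proj(S[n],r@np.array(P)+[p[0],p[1],0])[0]-px)
        return o
    f=least_squares(res,g,loss="soft_l1"); return f.x,np.round(f.fun.reshape(-1,2),1)
E
python3 - <<'E'
from fit import *
# block: x axis towards +world x here; y = +world y
b=[((.095,.031,.045),sc(143,458)),((.095,.031,0),sc(145,497)),((-.095,.031,.045),sc(359,522)),((-.095,.031,0),sc(357,563)),((-.095,-.031,.045),sc(387,479)),
((.095,.031,.045),tc(140,288)),((-.095,.031,.045),tc(110,470)),((0,0,.1),tc(147,377)),((0,0,.1),sc(265,410))]
print(fit(b,[.4,.35,0]))
t=[((-.13,.12,.15),sc(380,180)),((.13,.12,.15),sc(133,143)),((-.13,-.12,.15),sc(428,84)),((-.13,.12,0),sc(368,297)),
((.13,.12,.15),tc(466,118)),((.13,-.12,.15),tc(717,118)),((-.13,-.12,.15),tc(724,384)),((-.13,.12,.15),tc(466,388))]
x,r=fit(t,[.45,-.1,0]);print(x,r)
s=S["top"];g=cv2.cvtColor(s["img"],6)
c=g[205:228,366:396];print(c[::1,::1])
E
```

```text
(array([ 0.48910835,  0.23681292, -0.11435042]), array([[-0.2, -1.3],
       [-0.2, -0. ],
       [ 0.2, -0.1],
       [ 0.2,  0.9],
       [ 0.4, -1.7],
       [ 0.1, -0.8],
       [-0.2,  0.6],
       [-1.7,  0. ],
       [-0.1, -0.2]]))
[ 0.60949112 -0.19286071  0.01228854] [[-0.4 -0.4]
 [-3.  -0.9]
 [ 1.  -1.7]
 [ 1.4  4.7]
 [-0.7 -0.8]
 [-0.1 -1. ]
 [ 1.   1.7]
 [-0.3  0.3]]
[[ 20  27  18  25  29  16  25  23  24  30  16  17  26  17   3  14  23  25
   23  21  15  21  27  20  23  24  20  17  21  19]
 [ 19  19  15  22  28  19  20  20  26  25  24  20  24  34  23  25  20  17
   27  12  25  16  22  21  23  26  26  16  22  19]
 [ 28  29  30  20  19  18  13  16  20  13  15   7  14  14  15  15  28  18
   22  17  19  16   9   5  20  28  16  16  25  15]
 [ 21  19  15  35  55  61  57  53  55  58  57  56  56  58  52  55  52  50
   57  56  54  51  56  45  21  24  21  22  27   4]
 [ 24  22   5  51  79  82  79  78  79  80  81  80  72  66  73  85  90  78
   77  78  79  82  82  63  14  22  20  22  21  23]
 [ 23  30  23  47  71  83  81  82  79  80  84  53  97 123 115  98  69  76
   78  75  83  82 
[... 1458 characters left out ...]
 68  74  73  59  55  65
   69  71  68  68  74  59  36  23  22  27  21  22]
 [ 11  22  20  34  32  36  37  27  24  29  32  33  33  28  36  35  32  37
   31  31  39  29  36  29  11  22  23  28  21  27]
 [ 26  24  14  21  14   3  14  18  13  19  20  21  14  11  12  14  14  14
   13  17  25  20  17  22  19  16  16  24  20  14]
 [ 27  31  24  32  29  28  34  32  32  26  27  27  44  40  42  39  43  42
   41  42  36  30  36  33  31  27  33  25  30  29]
 [ 87  85  89  86  86  83  86  86  87  88  84  80  86  88  86  86  89  86
   85  84  87  82  84  82  86  87  83  86  86  85]
 [ 87  83  85  86  85  82  83  81  84  84  87  86  85  86  84  85  77  82
   81  80  79  84  83  82  86  86  84  81  87  86]]
```

```bash
cat > go.py <<'E'
from h import *
def go(t,yaw):
    "shift in current tool axes (units .05), then tool-rotation units to pointing down at tool-x yaw"
    s=state(); r=R.from_rotvec(s["orientation"])
    d=r.inv().apply(np.array(t)-s["tool_pos"])/.05
    y=R.from_euler("z",yaw)*R.from_euler("x",np.pi)
    w=(r.inv()*y).as_rotvec()/(np.pi/4)
    print("shift",np.round(d,3),"turn",np.round(w,3))
def st():
    s=state(); r=R.from_rotvec(s["orientation"]).as_matrix()
    print("t",round(s["clock"],2),"p",np.round(s["tool_pos"],4),"yaw",round(float(np.arctan2(r[1,0],r[0,0])),4),"zax",np.round(r[:,2],3),"F",np.round(s["force"],1),"M",np.round(s["moment"],2),"gap",round(s["finger_gap"],3),"q6",round(s["joint_positions"][5],2))
E
python3 - <<'E'
from go import *
s=snapshot("top")
print("stud",atz(s,(381.5,215),.173))
a,b=atz(s,(382.2,212),.173),atz(s,(379.9,220),.173)
print("slot yaw",np.arctan2((a-b)[1],(a-b)[0]), "slot mid", (a+b)/2)
l,r_=atz(s,(366.3,215.4),.165),atz(s,(393.5,215.4),.165);print(l,r_)
T=np.array([.6095,-.1929]);c=R.from_euler("z",.0123).as_matrix()[:2,:2];print("hole",T+c@[-.095,0])
st();go([.489,.237,.209],np.pi-.114)
E
```

```text
stud [ 0.51683829 -0.20043751  0.173     ]
slot yaw -0.2862248144038405 slot mid [ 0.51411724 -0.19919847  0.173     ]
[ 0.51610303 -0.16007044  0.165     ] [ 0.51698345 -0.23421818  0.165     ]
hole [ 0.51450719 -0.19406847]
t 1.65 p [ 0.2085 -0.5089  0.2091] yaw 0.3888 zax [ 0.  0. -1.] F [1.  0.5 0.9] M [-0.04 -0.02  0.03] gap 0.997 q6 -0.22
shift [ 1.0847e+01 -1.1678e+01  3.0000e-03] turn [ 0.   -0.   -3.36]
```

play_rows(
  plan=[
    [0, 0, -0.6, 0, 0, 0],
    [0, 0, -0.6, 0, 0, 0],
    [0.68, -0.73, 0, 0, 0, 0],
    [0.68, -0.73, 0, 0, 0, 0],
    [0.68, -0.73, 0, 0, 0, 0],
    [0.68, -0.73, 0, 0, 0, 0],
    [0.68, -0.73, 0, 0, 0, 0],
    [0.68, -0.73, 0, 0, 0, 0],
    [0.68, -0.73, 0, 0, 0, 0],
    [0.68, -0.73, 0, 0, 0, 0],
    [0.68, -0.73, 0, 0, 0, 0],
    [0.68, -0.73, 0, 0, 0, 0],
    [0.68, -0.73, 0, 0, 0, 0],
    [0.68, -0.73, 0, 0, 0, 0],
    [0.68, -0.73, 0, 0, 0, 0],
    [0.68, -0.73, 0, 0, 0, 0],
    [0.68, -0.73, 0, 0, 0, 0],
    [0.68, -0.73, 0, 0, 0, 0],
  ],
  hand=1,
  newtons=80,
)

```text
clock: 3.9
tool_pos: [0.4909, 0.2394, 0.2692]
orientation: [3.082, 0.607, 0.0]
force: [0.2, -0.1, -0.1]
finger_gap: 0.998
```

play_rows(
  plan=[
    [0, 0, 0, 0, 0, -0.21],
    [0, 0, 0, 0, 0, -0.21],
    [0, 0, 0, 0, 0, -0.21],
    [0, 0, 0, 0, 0, -0.21],
    [0, 0, 0, 0, 0, -0.21],
    [0, 0, 0, 0, 0, -0.21],
    [0, 0, 0, 0, 0, -0.21],
    [0, 0, 0, 0, 0, -0.21],
    [0, 0, 0, 0, 0, -0.21],
    [0, 0, 0, 0, 0, -0.21],
    [0, 0, 0, 0, 0, -0.21],
    [0, 0, 0, 0, 0, -0.21],
    [0, 0, 0, 0, 0, -0.21],
    [0, 0, 0, 0, 0, -0.21],
    [0, 0, 0, 0, 0, -0.21],
    [0, 0, 0, 0, 0, -0.21],
    [0, 0, 0, 0, 0, 0],
  ],
)

```text
clock: 6.02
tool_pos: [0.4905, 0.2377, 0.2691]
orientation: [-0.181, -3.136, -0.0]
force: [0.3, -0.1, 0.5]
finger_gap: 0.999
```

```bash
python3 - <<'E'
from go import *
st();go([.489,.237,.14],np.pi-.114)
s=snapshot("side");im=s["img"].copy()
cv2.imwrite("pics/side1.png",cv2.resize(im[160:340,220:420],None,fx=3,fy=3,interpolation=2))
r=R.from_rotvec(state()["orientation"]).as_matrix();p=state()["tool_pos"]
print("tcp px crop",(proj(s,p)[0]-[220,160])*3, "key top predicted", (proj(s,[.4891,.2368,.1])[0]-[220,160])*3)
# unoccluded top view of turbine now
s=snapshot("top");cv2.imwrite("pics/top1.png",s["img"])
E
```

```text
t 6.03 p [0.4905 0.2377 0.2691] yaw 3.0263 zax [-0.  0. -1.] F [ 0.3 -0.1  0.5] M [-0.03  0.01  0.01] gap 0.999 q6 -1.22
shift [ 0.028 -0.018  2.583] turn [ 0.    -0.    -0.002]
tcp px crop [292.79177986 118.31805304] key top predicted [293.64935117 303.32164561]
```

View pics/side1.png

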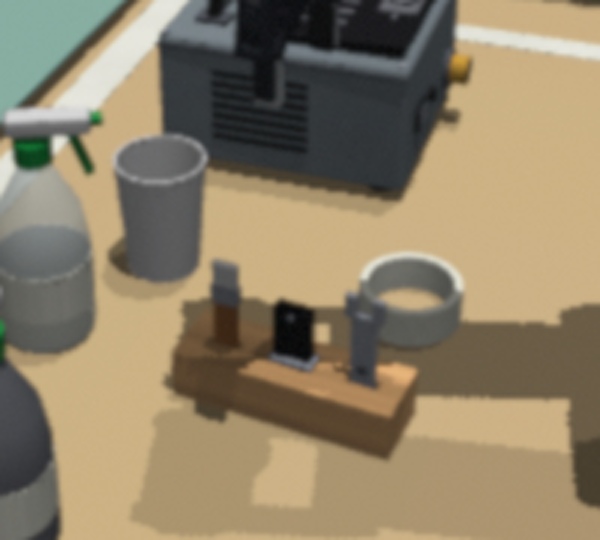

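```bash
python3 - <<'E'
from go import *
s=snapshot("side");q=state();r=R.from_rotvec(q["orientation"]).as_matrix();p=q["tool_pos"]
for y in(-.0425,-.057,.0425,.057):print(y,(proj(s,p+r@[0,y,-.013])[0]-[220,160])*3)
E
```

```text
-0.0425 [316.66754425  77.73998824]
-0.057 [324.4647508   69.51875069]
0.0425 [267.46084697 129.62266503]
0.057 [258.41694613 139.15839513]
```

play_rows(
  plan=[
    [0.03, -0.02, 0.7, 0, 0, 0],
    [0, 0, 0.7, 0, 0, 0],
    [0, 0, 0.7, 0, 0, 0],
    [0, 0, 0.7, 0, 0, 0],
    [0, 0, 0.7, 0, 0, 0],
    [0, 0, 0.36, 0, 0, 0],
    [0, 0, 0.2, 0, 0, 0],
    [0, 0, 0.2, 0, 0, 0],
    [0, 0, 0, 0, 0, 0],
  ],
)

```text
clock: 7.3
tool_pos: [0.4888, 0.2369, 0.0559]
orientation: [-0.179, -3.136, 0.0]
force: [-0.6, 0.8, 0.6]
finger_gap: 0.999
```

```bash
python3 - <<'E'
from go import *
st()
s=snapshot("side");im=s["img"].copy()
cv2.imwrite("pics/side2.png",cv2.resize(im[200:330,250:400],None,fx=4,fy=4,interpolation=2))
print("tcp px crop",(proj(s,state()["tool_pos"])[0]-[250,200])*4)
E
```

```text
t 7.3 p [0.4888 0.2369 0.0559] yaw 3.0273 zax [-0. -0. -1.] F [-0.6  0.8  0.6] M [-0.01  0.    0.02] gap 0.999 q6 -1.22
tcp px crop [271.0527052  302.64953365]
```

View pics/side2.png

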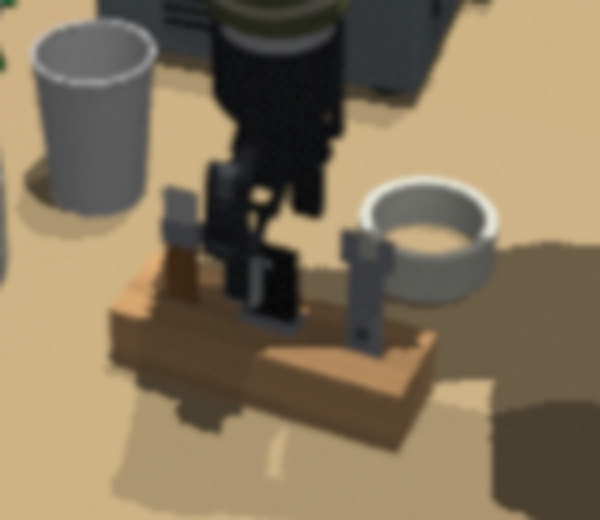

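The fingers straddle the key's handle (near finger at about 238,290, handle at about 275,285) and clear the brush and the spanner. I'll close them now.

play_rows(
  plan=[
    [0, 0, 0, 0, 0, 0],
    [0, 0, 0, 0, 0, 0],
    [0, 0, 0, 0, 0, 0],
    [0, 0, 0, 0, 0, 0],
    [0, 0, 0, 0, 0, 0],
    [0, 0, 0, 0, 0, 0],
    [0, 0, 0, 0, 0, 0],
    [0, 0, 0, 0, 0, 0],
  ],
  hand=0,
  newtons=80,
)

```text
clock: 8.35
tool_pos: [0.489, 0.2371, 0.0564]
orientation: [0.179, 3.136, 0.001]
force: [-2.4, 1.1, 5.1]
finger_gap: 0.143
```

play_rows(
  plan=[
    [0, 0, -0.1, 0, 0, 0],
    [0, 0, -0.3, 0, 0, 0],
    [0, 0, -0.6, 0, 0, 0],
    [0, 0, -0.8, 0, 0, 0],
    [0, 0, -0.8, 0, 0, 0],
    [0, 0, -0.8, 0, 0, 0],
    [0, 0, -0.7, 0, 0, 0],
    [0, 0, 0, 0, 0, 0],
  ],
)

```text
clock: 9.35
tool_pos: [0.4896, 0.2366, 0.2643]
orientation: [0.179, 3.131, 0.001]
force: [-0.3, -0.6, -2.1]
finger_gap: 0.145
```

```bash
python3 - <<'E'
from go import *
st()
go([.5155,-.2,.26],np.pi-.286)
S={n:snapshot(n) for n in("side","top")}
im=S["side"]["img"]
p=state()["tool_pos"];c=proj(S["side"],p)[0].astype(int);print(c)
cv2.imwrite("pics/side3.png",cv2.resize(im[c[1]-60:c[1]+60,c[0]-60:c[0]+60],None,fx=5,fy=5,interpolation=2))
print("blade tip pred crop",(proj(S["side"],p-[0,0,.031])[0]-c+60)*5,"tcp",(proj(S["side"],p)[0]-c+60)*5,"top handle",(proj(S["side"],p+[0,0,.044])[0]-c+60)*5)
# stud in unobstructed top view, averaged
g=np.mean([cv2.cvtColor(snapshot("top")["img"],6).astype(float) for _ in range(6)],0)
np.save("g.npy",g)
u=cv2.resize(g[203:226,366:396].astype(np.float32),None,fx=20,fy=20,interpolation=cv2.INTER_CUBIC)
m=cv2.morphologyEx((u>92).astype(np.uint8),cv2.MORPH_CLOSE,np.ones((81,81)))
n,l,stt,ce=cv2.connectedComponentsWithStats(m)
for i in range(1,n):
    if stt[i][4]>5000:
        px=ce[i]/20-.475+[366,203];print(stt[i]/20,px,atz(S["top"],px,.173))
for r in range(210,221): 
    w=g[r,377:387]; print(r,np.round(w).astype(int),end=";")
E
```

```text
t 9.35 p [0.4896 0.2366 0.2643] yaw 3.0274 zax [ 0.006  0.001 -1.   ] F [-0.3 -0.6 -2.1] M [-0.02 -0.02  0.01] gap 0.145 q6 -1.22
shift [-1.51  -8.617  0.085] turn [0.002 0.007 0.219]
[318 202]
blade tip pred crop [302.61131141 362.50923767] tcp [303.05606252 302.85687217] top handle [303.70914589 215.26188433]
[  10.3     6.8    19.7    11.65 2165.6 ] [382.26834134 214.95562084] [ 0.51698383 -0.2025179   0.173     ]
210 [ 55  99 131 115  97  69  77  76  69  78];211 [ 88 122 125 123  98  55  97 123  99  78];212 [116 119 117 121  94  41  91 124 119  96];213 [119 116 117 111  83  44  88 118 117 132];214 [118 115 117 104  71  64  98 117 116 121];215 [119 115 119  99  57  70 106 117 116 117];216 [118 117 122  89  32  95 125 116 116 122];217 [134 118 109  79  40  93 123 116 116 112];218 [107 124 108  76  51  94 120 116 120 108];219 [ 66 108 106  66  72 106 120 124 105  77];220 [ 69  60  55  41 110 144 116  79  70  78];
```

View pics/side3.png

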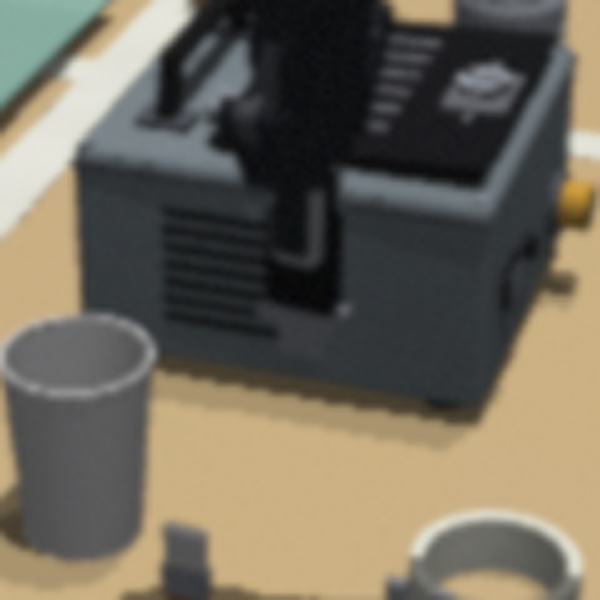

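The side crop shows the key held upright (collar at about 305,315, blade tip at about 300,350). From the averaged top view, the slot's yaw is about -0.21. Now I move over the stud.

play_rows(
  plan=[
    [-0.15, -0.86, 0, 0, 0, 0],
    [-0.15, -0.86, 0, 0, 0, 0],
    [-0.15, -0.86, 0, 0, 0, 0],
    [-0.15, -0.86, 0, 0, 0, 0],
    [-0.15, -0.86, 0, 0, 0, 0],
    [-0.15, -0.86, 0, 0, 0, 0],
    [-0.15, -0.86, 0, 0, 0, 0],
    [-0.15, -0.86, 0, 0, 0, 0],
    [-0.15, -0.86, 0, 0, 0, 0],
    [-0.15, -0.86, 0, 0, 0, 0],
    [0, 0, 0, 0, 0, 0.12],
    [0, 0, 0, 0, 0, 0],
    [0, 0, 0, 0, 0, 0],
  ],
)

```text
clock: 11.38
tool_pos: [0.5146, -0.1984, 0.2611]
orientation: [-0.323, -3.125, -0.0]
force: [0.2, -0.2, -1.8]
finger_gap: 0.143
```

```bash
python3 - <<'E'
from go import *
st()
go([.516,-.2003,.212],np.pi-.21)
E
```

```text
t 11.38 p [ 0.5146 -0.1984  0.2611] yaw 2.9358 zax [-0.  0. -1.] F [ 0.2 -0.2 -1.8] M [ 0.    0.01 -0.01] gap 0.143 q6 -1.95
shift [-0.036 -0.031  0.981] turn [ 0.    -0.     0.005]
```

play_rows(
  plan=[
    [-0.04, -0.03, 0.4, 0, 0, 0],
    [0, 0, 0.4, 0, 0, 0],
    [0, 0, 0.22, 0, 0, 0],
    [0, 0, 0, 0, 0, 0],
  ],
)

```text
clock: 11.88
tool_pos: [0.5161, -0.2004, 0.2098]
orientation: [-0.325, -3.124, -0.001]
force: [-0.4, -0.3, -0.5]
finger_gap: 0.144
```

```bash
python3 - <<'E'
from go import *
st()
a=snapshot("side")["img"][125:205,300:400]
b=snapshot("top")["img"][170:250,330:430]
f=lambda i:cv2.resize(i,(400,320),interpolation=2)
cv2.imwrite("pics/c4.png",np.hstack([f(a),f(b)]))
E
```

```text
t 11.88 p [ 0.5161 -0.2004  0.2098] yaw 2.9345 zax [-0.001  0.001 -1.   ] F [-0.4 -0.3 -0.5] M [-0.03 -0.01 -0.03] gap 0.144 q6 -1.95
```

View pics/c4.png

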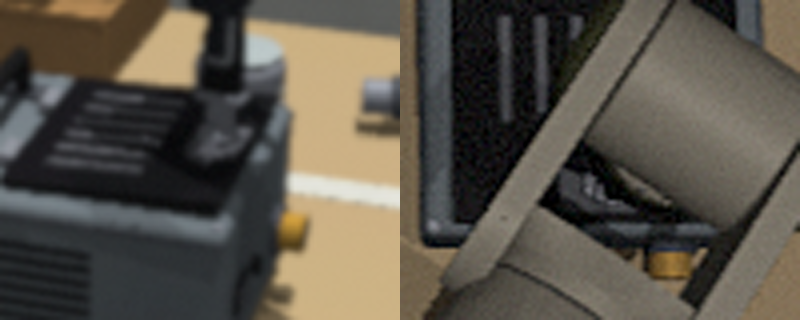

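The side view shows the blade over the stud, and in the top view the arm hides it. I'll probe down gently.

play_rows(
  plan=[
    [0, 0, 0.04, 0, 0, 0],
    [0, 0, 0.04, 0, 0, 0],
    [0, 0, 0.04, 0, 0, 0],
    [0, 0, 0, 0, 0, 0],
    [0, 0, 0, 0, 0, 0],
  ],
)

```text
clock: 12.6
tool_pos: [0.5163, -0.2008, 0.2044]
orientation: [0.326, 3.124, -0.0]
force: [0.4, -0.5, 1.4]
finger_gap: 0.144
```

```bash
python3 -c "
from go import *
st()"
```

```text
t 12.6 p [ 0.5163 -0.2008  0.2044] yaw 2.9335 zax [ 0. -0. -1.] F [ 0.4 -0.5  1.4] M [0.07 0.05 0.  ] gap 0.144 q6 -1.95
```

play_rows(
  plan=[
    [0, 0, 0.02, 0, 0, 0],
    [0, 0, 0, 0, 0, 0],
    [0, 0, 0, 0, 0, 0],
  ],
)

```text
clock: 12.98
tool_pos: [0.5163, -0.2008, 0.2033]
orientation: [0.326, 3.124, -0.001]
force: [-0.4, -0.4, 3.6]
finger_gap: 0.143
```

play_rows(
  plan=[
    [0, 0, 0.02, 0, 0, 0],
    [0, 0, 0, 0, 0, 0],
    [0, 0, 0, 0, 0, 0],
  ],
)

```text
clock: 13.35
tool_pos: [0.5162, -0.2008, 0.2022]
orientation: [0.326, 3.125, -0.0]
force: [-1.1, -0.6, 4.7]
finger_gap: 0.147
```

play_rows(
  plan=[
    [0, 0.02, -0.01, 0, 0, 0],
    [0, 0, 0, 0, 0, 0],
  ],
)

```text
clock: 13.6
tool_pos: [0.5164, -0.2002, 0.2027]
orientation: [0.326, 3.124, -0.002]
force: [-1.4, -2.9, 4.8]
finger_gap: 0.146
```

play_rows(
  plan=[
    [0, 0.02, 0, 0, 0, 0],
    [0, 0, 0, 0, 0, 0],
  ],
)

```text
clock: 13.85
tool_pos: [0.5165, -0.1982, 0.2019]
orientation: [-0.326, -3.124, -0.002]
force: [0.3, -0.3, 0.1]
finger_gap: 0.147
```

play_rows(
  plan=[
    [0, 0.02, 0, 0, 0, 0],
    [0, 0, 0, 0, 0, 0],
  ],
)

```text
clock: 14.1
tool_pos: [0.5167, -0.1978, 0.2022]
orientation: [-0.326, -3.124, -0.0]
force: [-0.4, -2.8, -2.5]
finger_gap: 0.143
```

play_rows(
  plan=[
    [0, -0.01, 0.02, 0, 0, 0],
    [0, 0, 0.02, 0, 0, 0],
    [0, 0, 0.02, 0, 0, 0],
    [0, 0, 0, 0, 0, 0],
  ],
)

```text
clock: 14.6
tool_pos: [0.5167, -0.1982, 0.1995]
orientation: [-0.326, -3.125, -0.0]
force: [0.2, -1.0, -1.3]
finger_gap: 0.145
```

play_rows(
  plan=[
    [0, 0, 0.02, 0, 0, 0],
    [0, 0, 0.01, 0, 0, 0],
    [0, 0, 0, 0, 0, 0],
  ],
)

```text
clock: 14.98
tool_pos: [0.5168, -0.1983, 0.1984]
orientation: [0.326, 3.124, -0.0]
force: [0.4, -0.6, 2.1]
finger_gap: 0.145
```

play_rows(
  plan=[
    [0, 0, 0.02, 0, 0, 0],
    [0, 0, 0.02, 0, 0, 0],
    [0, 0, 0.02, 0, 0, 0],
    [0, 0, 0.02, 0, 0, 0],
    [0, 0, 0.02, 0, 0, 0],
    [0, 0, 0.02, 0, 0, 0],
    [0, 0, 0, 0, 0, 0],
  ],
)

```text
clock: 15.85
tool_pos: [0.5166, -0.1983, 0.1928]
orientation: [0.326, 3.124, -0.001]
force: [-3.1, 0.9, 8.1]
finger_gap: 0.151
```

play_rows(
  plan=[
    [0, 0, 0.02, 0, 0, 0],
    [0, 0, 0.02, 0, 0, 0],
    [0, 0, 0, 0, 0, 0],
    [0, 0, 0, 0, 0, 0],
  ],
)

```text
clock: 16.35
tool_pos: [0.5171, -0.1984, 0.1918]
orientation: [0.326, 3.122, -0.002]
force: [-2.8, 2.6, 14.6]
finger_gap: 0.147
```

play_rows(
  plan=[
    [0, 0, 0, 0, 0, 0.1],
    [0, 0, 0, 0, 0, 0.1],
    [0, 0, 0, 0, 0, 0.1],
    [0, 0, 0, 0, 0, 0.1],
    [0, 0, 0, 0, 0, 0],
  ],
)

```text
clock: 16.98
tool_pos: [0.5171, -0.1984, 0.1918]
orientation: [0.812, 3.032, -0.001]
force: [-3.1, 1.8, 14.6]
finger_gap: 0.146
```

```bash
python3 -c "
from go import *
st()"
```

```text
t 16.98 p [ 0.5171 -0.1984  0.1918] yaw 2.6186 zax [ 0.002 -0.001 -1.   ] F [-3.1  1.8 14.6] M [0.38 0.65 0.03] gap 0.146 q6 -1.63
```

play_rows(
  plan=[
    [0, 0, 0, 0, 0, 0.1],
    [0, 0, 0, 0, 0, 0.1],
    [0, 0, 0, 0, 0, 0.1],
    [0, 0, 0, 0, 0, 0.1],
    [0, 0, 0, 0, 0, 0],
  ],
)

```text
clock: 17.6
tool_pos: [0.5171, -0.1985, 0.1918]
orientation: [1.276, 2.868, -0.001]
force: [-3.2, 2.2, 13.8]
finger_gap: 0.143
```

play_rows(
  plan=[
    [0, 0, 0, 0, 0, 0.1],
    [0, 0, 0, 0, 0, 0.1],
    [0, 0, 0, 0, 0, 0.1],
    [0, 0, 0, 0, 0, 0.1],
    [0, 0, 0, 0, 0, 0],
  ],
)

```text
clock: 18.23
tool_pos: [0.5171, -0.1985, 0.1918]
orientation: [1.709, 2.633, -0.0]
force: [-3.4, 1.3, 13.5]
finger_gap: 0.142
```

```bash
python3 -c "
from go import *
st()"
```

```text
t 18.23 p [ 0.5171 -0.1985  0.1918] yaw 1.9903 zax [ 0.002 -0.001 -1.   ] F [-3.4  1.3 13.5] M [0.38 0.65 0.06] gap 0.142 q6 -1.0
```

play_rows(
  plan=[
    [0, 0, 0, 0, 0, 0.1],
    [0, 0, 0, 0, 0, 0.1],
    [0, 0, 0, 0, 0, 0.1],
    [0, 0, 0, 0, 0, 0.1],
    [0, 0, 0, 0, 0, 0.08],
    [0, 0, 0, 0, 0, 0],
  ],
)

```text
clock: 18.98
tool_pos: [0.517, -0.1985, 0.1918]
orientation: [2.172, 2.267, 0.001]
force: [-3.4, 1.0, 14.7]
finger_gap: 0.142
```

```bash
python3 -c "
from go import *
st()"
```

```text
t 18.98 p [ 0.517  -0.1985  0.1918] yaw 1.6135 zax [ 0.002 -0.002 -1.   ] F [-3.4  1.  14.7] M [0.35 0.7  0.01] gap 0.142 q6 -0.62
```

play_rows(
  plan=[
    [0, 0, 0, 0, 0, 0.06],
    [0, 0, 0, 0, 0, 0],
  ],
)

```text
clock: 19.23
tool_pos: [0.5172, -0.1986, 0.1918]
orientation: [2.224, 2.214, 0.001]
force: [-2.7, 1.7, 13.7]
finger_gap: 0.143
```

```bash
python3 -c "
from go import *
st()"
```

```text
t 19.23 p [ 0.5172 -0.1986  0.1918] yaw 1.5665 zax [ 0.003 -0.002 -1.   ] F [-2.7  1.7 13.7] M [0.27 0.49 0.1 ] gap 0.143 q6 -0.58
```

play_rows(
  plan=[
    [0, 0, 0, 0, 0, 0.05],
    [0, 0, 0, 0, 0, 0],
  ],
)

```text
clock: 19.48
tool_pos: [0.5171, -0.1985, 0.1918]
orientation: [2.267, 2.171, 0.001]
force: [-3.1, 1.7, 13.4]
finger_gap: 0.148
```

```bash
python3 -c "
from go import *
st()"
```

```text
t 19.48 p [ 0.5171 -0.1985  0.1918] yaw 1.5274 zax [ 0.002 -0.002 -1.   ] F [-3.1  1.7 13.4] M [0.26 0.6  0.08] gap 0.148 q6 -0.54
```

play_rows(
  plan=[
    [0, 0, 0, 0, 0, 0.04],
    [0, 0, 0, 0, 0, 0],
  ],
)

```text
clock: 19.73
tool_pos: [0.517, -0.1985, 0.1918]
orientation: [2.301, 2.135, 0.001]
force: [-3.2, 1.6, 14.1]
finger_gap: 0.144
```

```bash
python3 -c "
from go import *
st()"
```

```text
t 19.73 p [ 0.517  -0.1985  0.1918] yaw 1.4961 zax [ 0.002 -0.002 -1.   ] F [-3.2  1.6 14.1] M [0.35 0.68 0.16] gap 0.144 q6 -0.51
```

play_rows(
  plan=[
    [0, 0, -0.005, 0, 0, 0.02],
    [0, 0, 0, 0, 0, 0],
  ],
)

```text
clock: 19.98
tool_pos: [0.517, -0.1985, 0.1918]
orientation: [2.318, 2.118, 0.001]
force: [-2.8, 2.8, 14.2]
finger_gap: 0.143
```

```bash
python3 -c "
from go import *
for i in range(4): snapshot('side'); st()"
```

```text
t 20.02 p [ 0.517  -0.1985  0.1919] yaw 1.4808 zax [ 0.002 -0.001 -1.   ] F [-2.3  1.1 13.1] M [0.27 0.67 0.13] gap 0.141 q6 -0.49
t 20.07 p [ 0.517  -0.1985  0.1919] yaw 1.4808 zax [ 0.002 -0.001 -1.   ] F [-3.7  1.8 12.9] M [0.25 0.62 0.1 ] gap 0.147 q6 -0.49
t 20.12 p [ 0.517  -0.1985  0.1919] yaw 1.4808 zax [ 0.002 -0.001 -1.   ] F [-2.6  2.4 12.2] M [0.25 0.68 0.15] gap 0.147 q6 -0.49
t 20.18 p [ 0.517  -0.1985  0.1919] yaw 1.4808 zax [ 0.002 -0.001 -1.   ] F [-3.3  2.2 12.3] M [0.32 0.63 0.11] gap 0.146 q6 -0.49
```

play_rows(
  plan=[
    [0, 0, 0, 0, 0, 0.03],
    [0, 0, 0, 0, 0, 0],
  ],
)

```text
clock: 20.42
tool_pos: [0.5169, -0.1984, 0.1919]
orientation: [2.342, 2.09, 0.001]
force: [-2.8, 1.3, 13.4]
finger_gap: 0.146
```

```bash
python3 -c "
from go import *
for i in range(4): snapshot('side'); st()"
```

```text
t 20.48 p [ 0.5169 -0.1985  0.1918] yaw 1.4573 zax [ 0.002 -0.001 -1.   ] F [-3.6  0.9 13.6] M [0.34 0.68 0.19] gap 0.143 q6 -0.47
t 20.52 p [ 0.517  -0.1985  0.1919] yaw 1.4574 zax [ 0.002 -0.001 -1.   ] F [-3.8  0.3 12.6] M [0.29 0.67 0.18] gap 0.146 q6 -0.47
t 20.57 p [ 0.517  -0.1985  0.1919] yaw 1.4573 zax [ 0.002 -0.001 -1.   ] F [-2.8  2.2 12.6] M [0.28 0.65 0.16] gap 0.142 q6 -0.47
t 20.62 p [ 0.517  -0.1984  0.1918] yaw 1.4574 zax [ 0.002 -0.001 -1.   ] F [-3.1  0.9 12.9] M [0.34 0.7  0.22] gap 0.144 q6 -0.47
```

play_rows(
  plan=[
    [0, 0, 0, 0, 0, -0.08],
    [0, 0, -0.02, 0, 0, 0],
    [0, 0, -0.04, 0, 0, 0],
    [0, 0, -0.06, 0, 0, 0],
    [0, 0, -0.1, 0, 0, 0],
    [0, 0, -0.2, 0, 0, 0],
    [0, 0, -0.4, 0, 0, 0],
    [0, 0, -0.7, 0, 0, 0],
    [0, 0, 0, 0, 0, 0],
  ],
)

```text
clock: 21.75
tool_pos: [0.5175, -0.1988, 0.2693]
orientation: [2.273, 2.16, 0.002]
force: [-0.8, 0.4, -1.9]
finger_gap: 0.144
```

```bash
python3 -c "
from go import *
st(); go([.489,.237,.264],np.pi-.114)"
```

```text
t 21.75 p [ 0.5175 -0.1988  0.2693] yaw 1.5198 zax [ 0.005 -0.003 -1.   ] F [-0.8  0.4 -1.9] M [ 0.02 -0.01  0.03] gap 0.144 q6 -0.53
shift [ 8.675 -1.013  0.075] turn [ 0.002  0.008 -1.92 ]
```

play_rows(
  plan=[
    [0.87, -0.1, 0, 0, 0, 0],
    [0.87, -0.1, 0, 0, 0, 0],
    [0.87, -0.1, 0, 0, 0, 0],
    [0.87, -0.1, 0, 0, 0, 0],
    [0.87, -0.1, 0, 0, 0, 0],
    [0.87, -0.1, 0, 0, 0, 0],
    [0.87, -0.1, 0, 0, 0, 0],
    [0.87, -0.1, 0, 0, 0, 0],
    [0.87, -0.1, 0, 0, 0, 0],
    [0.87, -0.1, 0, 0, 0, 0],
  ],
)

```text
clock: 23.0
tool_pos: [0.4884, 0.24, 0.2656]
orientation: [-2.277, -2.164, 0.002]
force: [0.8, -0.3, -1.8]
finger_gap: 0.143
```

play_rows(
  plan=[
    [0, 0, 0, 0, 0, -0.19],
    [0, 0, 0, 0, 0, -0.19],
    [0, 0, 0, 0, 0, -0.19],
    [0, 0, 0, 0, 0, -0.19],
    [0, 0, 0, 0, 0, -0.19],
    [0, 0, 0, 0, 0, -0.19],
    [0, 0, 0, 0, 0, -0.19],
    [0, 0, 0, 0, 0, -0.19],
    [0, 0, 0, 0, 0, -0.19],
    [0, 0, 0, 0, 0, -0.21],
    [0, 0, 0, 0, 0, 0],
    [0, 0, 0, 0, 0, 0],
  ],
)

```text
clock: 24.5
tool_pos: [0.4888, 0.2386, 0.266]
orientation: [-0.184, -3.136, 0.0]
force: [0.6, -1.1, -1.6]
finger_gap: 0.143
```

```bash
python3 - <<'E'
from go import *
st(); go([.489,.237,.12],np.pi-.114)
a=snapshot("side")["img"][125:305,270:370]
b=snapshot("top")["img"][180:240,340:420]
cv2.imwrite("pics/c5.png",np.hstack([cv2.resize(a,(333,600),interpolation=2),cv2.copyMakeBorder(cv2.resize(b,(466,350),interpolation=2),0,250,0,0,0)]))
E
```

```text
t 24.5 p [0.4888 0.2386 0.266 ] yaw 3.0246 zax [-0.001 -0.    -1.   ] F [ 0.6 -1.1 -1.6] M [-0.01  0.06 -0.03] gap 0.143 q6 -1.22
shift [-0.009 -0.032  2.92 ] turn [-0.    -0.001 -0.004]
```

View pics/c5.png

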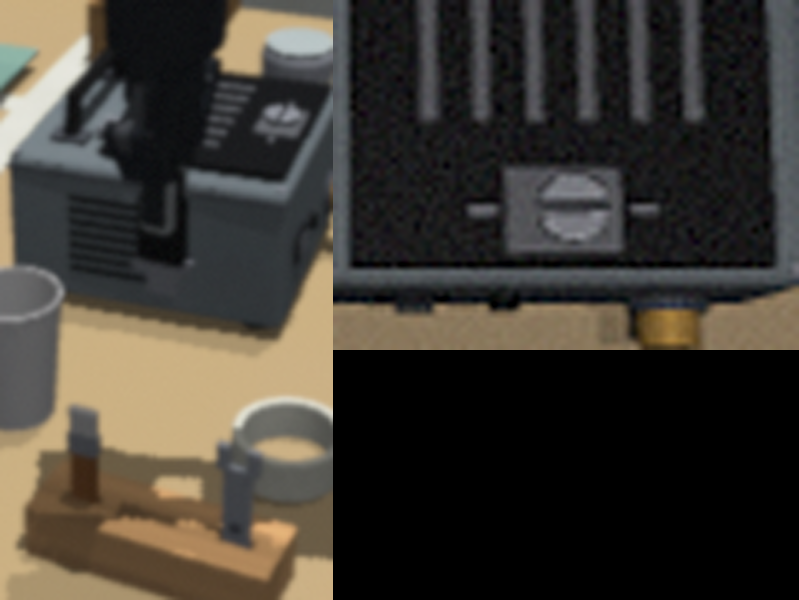

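The top crop shows the stud's slot level along y and pointing at both bars, so the stud is locked. In the side crop the key hangs above its empty middle socket. I'll lower it to just above the block first.

play_rows(
  plan=[
    [-0.01, -0.03, 0.7, 0, 0, 0],
    [0, 0, 0.7, 0, 0, 0],
    [0, 0, 0.7, 0, 0, 0],
    [0, 0, 0.7, 0, 0, 0],
    [0, 0, 0.5, 0, 0, 0],
    [0, 0, 0.3, 0, 0, 0],
    [0, 0, 0, 0, 0, 0],
    [0, 0, 0, 0, 0, 0],
  ],
)

```text
clock: 25.6
tool_pos: [0.4899, 0.2373, 0.0874]
orientation: [0.179, 3.135, 0.001]
force: [-0.3, 0.5, -0.2]
finger_gap: 0.144
```

play_rows(
  plan=[
    [0, 0, 0.06, 0, 0, 0],
    [0, 0, 0.06, 0, 0, 0],
    [0, 0, 0.06, 0, 0, 0],
    [0, 0, 0, 0, 0, 0],
  ],
)

```text
clock: 26.1
tool_pos: [0.4892, 0.2371, 0.0771]
orientation: [-0.179, -3.136, 0.0]
force: [-0.3, 0.2, -1.5]
finger_gap: 0.144
```

play_rows(
  plan=[
    [0, 0, 0.04, 0, 0, 0],
    [0, 0, 0.04, 0, 0, 0],
    [0, 0, 0, 0, 0, 0],
  ],
)

```text
clock: 26.48
tool_pos: [0.4892, 0.2371, 0.0732]
orientation: [-0.179, -3.136, 0.0]
force: [-0.7, -0.0, -1.4]
finger_gap: 0.145
```

play_rows(
  plan=[
    [0, 0, 0.06, 0, 0, 0],
    [0, 0, 0.06, 0, 0, 0],
    [0, 0, 0.06, 0, 0, 0],
    [0, 0, 0.06, 0, 0, 0],
    [0, 0, 0, 0, 0, 0],
  ],
)

```text
clock: 27.1
tool_pos: [0.4892, 0.2371, 0.0611]
orientation: [-0.179, -3.136, 0.0]
force: [-0.4, -0.9, -0.6]
finger_gap: 0.146
```

Blade in freely. Lower until the collar rests, then release.

play_rows(
  plan=[
    [0, 0, 0.04, 0, 0, 0],
    [0, 0, 0.04, 0, 0, 0],
    [0, 0, 0, 0, 0, 0],
  ],
)

```text
clock: 27.48
tool_pos: [0.4892, 0.2371, 0.0572]
orientation: [-0.179, -3.136, 0.0]
force: [0.4, -0.2, -1.2]
finger_gap: 0.146
```

play_rows(
  plan=[
    [0, 0, 0.015, 0, 0, 0],
    [0, 0, 0, 0, 0, 0],
  ],
)

```text
clock: 27.72
tool_pos: [0.4893, 0.2371, 0.0566]
orientation: [-0.179, -3.136, -0.0]
force: [0.3, 0.2, -2.0]
finger_gap: 0.143
```

play_rows(
  plan=[
    [0, 0, 0.02, 0, 0, 0],
    [0, 0, 0, 0, 0, 0],
  ],
)

```text
clock: 27.98
tool_pos: [0.4894, 0.2372, 0.0564]
orientation: [0.179, 3.136, 0.0]
force: [-2.6, 0.2, 5.8]
finger_gap: 0.146
```

play_rows(
  plan=[
    [0, 0, 0.02, 0, 0, 0],
    [0, 0, 0, 0, 0, 0],
  ],
)

```text
clock: 28.22
tool_pos: [0.4894, 0.2373, 0.0563]
orientation: [0.178, 3.135, 0.0]
force: [-5.7, -0.4, 15.0]
finger_gap: 0.146
```

Collar seated. Back off slightly, then open.

play_rows(
  plan=[
    [0, 0, -0.03, 0, 0, 0],
    [0, 0, 0, 0, 0, 0],
  ],
)

```text
clock: 28.48
tool_pos: [0.4894, 0.2372, 0.0564]
orientation: [0.179, 3.136, 0.0]
force: [-1.7, -0.0, 4.5]
finger_gap: 0.145
```

play_rows(
  plan=[
    [0, 0, 0, 0, 0, 0],
    [0, 0, 0, 0, 0, 0],
    [0, 0, 0, 0, 0, 0],
    [0, 0, 0, 0, 0, 0],
    [0, 0, 0, 0, 0, 0],
    [0, 0, 0, 0, 0, 0],
    [0, 0, 0, 0, 0, 0],
    [0, 0, 0, 0, 0, 0],
  ],
  hand=1,
)

```text
clock: 29.48
tool_pos: [0.4893, 0.2371, 0.0561]
orientation: [-0.179, -3.137, 0.0]
force: [-0.1, -1.4, -1.1]
finger_gap: 1.0
```

play_rows(
  plan=[
    [0, 0, -0.2, 0, 0, 0],
    [0, 0, -0.5, 0, 0, 0],
    [0, 0, -0.8, 0, 0, 0],
    [0, 0, -0.8, 0, 0, 0],
    [0, 0, -0.8, 0, 0, 0],
    [0, 0, -0.8, 0, 0, 0],
    [0, 0, -0.8, 0, 0, 0],
    [0, 0, 0, 0, 0, 0],
    [0, 0, 0, 0, 0, 0],
    [0, 0, 0, 0, 0, 0],
    [0, 0, 0, 0, 0, 0],
  ],
)

```text
clock: 30.85
tool_pos: [0.4891, 0.2371, 0.2905]
orientation: [-0.179, -3.135, 0.001]
force: [0.8, -0.2, -1.2]
finger_gap: 0.998
```

```bash
python3 - <<'E'
from go import *
st()
a=snapshot("side")["img"][125:325,250:383]
b=snapshot("top")["img"][100:300,180:435]
cv2.imwrite("pics/c6.png",np.hstack([cv2.resize(a,(399,600),interpolation=2),cv2.copyMakeBorder(cv2.resize(b,(400,314),interpolation=2),0,286,0,0,0)]))
E
```

```text
t 30.85 p [0.4891 0.2371 0.2905] yaw 3.0277 zax [-0.001 -0.    -1.   ] F [ 0.8 -0.2 -1.2] M [0.06 0.01 0.04] gap 0.998 q6 -1.22
```

View pics/c6.png

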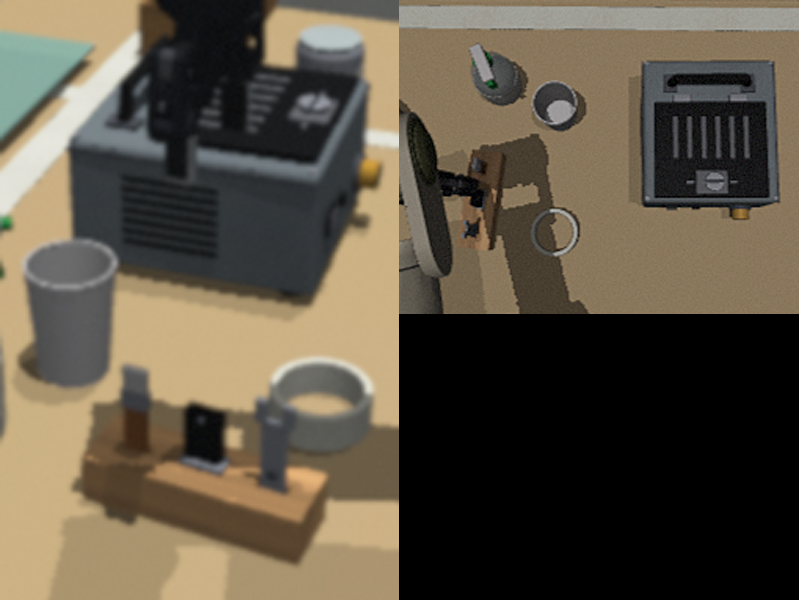

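The key stands upright in the middle socket (205,435), the gripper is clear of everything, and the stud's slot still lies along y (715,181). I'm handing the job in.

```bash
python3 -c "
from plant import *
print(job_done())"
```

```text
the job is handed in; nothing more can be done
None
```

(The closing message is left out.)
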